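# Charged cells to the capacity tester, order kept

## Robot

A 6-joint arm with a two-finger parallel gripper is mounted at the origin on a cart in front of the work surface, level with it; the furniture and walls round the work are solid. World frame = base frame: x ahead of the robot, y to its left, z up, the work surface at z = 0. Lengths are in mm, angles in rad, forces in N, time in s.
With the tool pointing down it reaches from about 325 to 875 mm from the base axis. Payload 4.4 kg.
Tool frame: the origin (TCP) lies on the centre line of the jaws, within the pads' length; the fingertips stand ahead of it and the grasp point (between the pads) lies 6 mm ahead of it (ctrl.tcp_to_tips is the z of the fingertips in the tool frame, in mm); z points along the fingers, y is the line along which they close (so a half turn about z gives the same grasp; the last joint's range is limited). The gripper opens to 85 mm and grips with 20 to 120 N. Pads are 22 mm wide; open, the fingers measure 114 mm over their backs; the gripper's body (76 mm by 85 mm) begins 54 mm behind the grasp point. The pads swing forward as they close: fully open they stand 13 mm farther back than shut.
Start: joints at [1.056, 0.207, 1.542, -0, 1.393, -0.15], TCP at [204.611, 537.366, 256.282] pointing down, gripper open.
Joint ranges: [-2.73, 2.73], [-0.86, 2.22], [0.23, 2.46], [-1.11, 4.25], [0.08, 2.63], [-2.82, 2.82]. Speed limits (rad/s): [2.79, 2.79, 3.14, 3.14, 3.14, 3.14].

## Interface

Orientations are given as a 3x3 rotation matrix whose columns are the frame's x, y, z axes.
In Python, from plant import ctrl, sensors, optics gives the robot as it stands. Calls block until the motion is done:
- ctrl.move_ptp(position, orientation): joint-space move of the TCP to a pose.
- ctrl.move_l(position, rot=None, vel=150, threshold=None): straight line of the TCP; rot=None keeps the orientation; vel is the mean speed in mm/s. With threshold (N) it stops when the force on the tool has changed by that much, and returns True; else False.
- ctrl.set_joints(angles): joint-space move.
- ctrl.gripper_to(opening, force=None): finger opening in mm; force is the grip in N (None keeps the last); returns when the fingers have stopped.
- ctrl.hold(seconds).
- ctrl.solve_ik(position, orientation): joint angles nearest the present ones, or None.
- sensors.read_state(): the state.
- optics.grab_frame(name): name is "side" or "top" or "wrist"; returns (picture, depth): 400x640x3 uint8, red, green, blue; 400x640 float32, mm along the optical axis (not along the pixel's ray), 0 where there is no reading.
- optics.camera_params(name): a dict with "mtx" (3x3 intrinsics, pixels), "R" (3x3) and "t" (3): a world point X has camera coordinates R X + t; the wrist camera has in their place "T_tool_cam" (4x4, takes a point from camera to tool coordinates, whose origin is the TCP and whose axes are the flange's). Camera axes: x right, y down, z forward; pixel columns grow to the right and rows downward; lengths in mm; the calibration is good to about 2 mm. A picture is of the moment at which its call begins: read the wrist's pose just before it. camera_params takes no time and is no camera call.
A pose or a line that the arm cannot do raises ctrl.MotionError and nothing moves.
- ctrl.finish_job(): hands the job in; it is judged then, once.
The state is a dict: "t": time; "q": joint angles; "qvel": joint speeds; "tau": joint torques, N m; "eef_pos": TCP position; "eef_rot": TCP orientation; "force": force on the tool from outside, world axes, zero at the start; "wrist_torque": the same for the moment, N m; "grip_width": finger opening in mm; "grasp_force": force on a finger pad.
Only numpy, scipy, OpenCV 4.12 (cv2) and the standard library are available. Lean on these libraries where they do the work, as an engineer would, in place of code of your own. Each camera call takes 0.05 s, during which the arm holds its last target. There are 200 camera calls.

## Task

The four cells in the dark charger are full: move them into the blue-grey capacity tester, one to a bay and in the same order from left to right as they now lie, because the bay number is the only record of which cell is which. Seat each one fully in its bay with its plus (button) end toward the red end wall. Lower each cell into its bay before letting go, and never drop one on the desk.

Things in the scene. Friction and masses are not known exactly. Their poses are not given: they have to be found in the camera images.
- cell_green_mid (a point): centre of the green cell: a rechargeable battery cell with a green wrapper, round, 18 mm thick, 65 mm long, 47 g, loose, lying level in the charger. Its x axis points along the cell to its plus end (small raised steel button in a white ring; the minus end is a flat steel disc); it may be rolled to any angle about x. Pinch it across its diameter at mid-length; neighbouring seated cells have 26 mm of air between them
- cell_blue_mid (a point): centre of the blue cell: a rechargeable battery cell with a blue wrapper, round, 18 mm thick, 65 mm long, 47 g, loose, lying level in the charger. Its x axis points along the cell to its plus end (small raised steel button in a white ring; the minus end is a flat steel disc); it may be rolled to any angle about x. Pinch it across its diameter at mid-length; neighbouring seated cells have 26 mm of air between them
- cell_yellow_mid (a point): centre of the yellow cell: a rechargeable battery cell with a yellow wrapper, round, 18 mm thick, 65 mm long, 47 g, loose, lying level in the charger. Its x axis points along the cell to its plus end (small raised steel button in a white ring; the minus end is a flat steel disc); it may be rolled to any angle about x. Pinch it across its diameter at mid-length; neighbouring seated cells have 26 mm of air between them
- cell_pink_mid (a point): centre of the pink cell: a rechargeable battery cell with a pink wrapper, round, 18 mm thick, 65 mm long, 47 g, loose, lying level in the charger. Its x axis points along the cell to its plus end (small raised steel button in a white ring; the minus end is a flat steel disc); it may be rolled to any angle about x. Pinch it across its diameter at mid-length; neighbouring seated cells have 26 mm of air between them
- bay_green_mid (a point): the charger bay where the green cell lies at the start (the bays look alike), fixed: the point where a seated cell's centre lies; x along the bay to its plus end. It stays, so it tells where that cell came from. Each bay, here and in the tester, has two V blocks, 8 mm thick, 20 to 28 mm either side of its middle, rims 4 mm above and 17 mm beside a seated cell's axis; a cell rolls to their middle
- bay_blue_mid (a point): the charger bay where the blue cell lies at the start (the bays look alike), fixed: the point where a seated cell's centre lies; x along the bay to its plus end. It stays, so it tells where that cell came from. Fingertips have free room between the two V blocks of any bay, here and in the tester: the floor is 24 mm under a seated cell's axis
- bay_yellow_mid (a point): the charger bay where the yellow cell lies at the start (the bays look alike), fixed: the point where a seated cell's centre lies; x along the bay to its plus end. It stays, so it tells where that cell came from. Any bay, here and in the tester, ends in leaf contacts that lean outward, 67 mm apart at a seated cell's underside, 77 mm at their tops (10 mm above its axis)
- bay_pink_mid (a point): the charger bay where the pink cell lies at the start (the bays look alike), fixed: the point where a seated cell's centre lies; x along the bay to its plus end. It stays, so it tells where that cell came from. In any bay, here and in the tester, walls stand behind the contacts, 37 mm above the desk: red at the plus end, black at the minus end
- charger_mid (a point): the fixed dark charger, 124 x 184 x 46 mm, full at the start; this point: middle of its row of four bays, at a seated cell's axis, 36 mm above the desk. x along the bays to their plus (red) ends, away from the robot; y to the left along the row; z up. Bay centre lines at y = +66, +22, -22, -66 mm. A housing 46 mm high stands 47 to 77 mm beyond the row's middle
- tester_plus (a point): the fixed blue-grey capacity tester, 124 x 184 x 46 mm, empty at the start, bays like the charger's; this point: middle of its row of plus contacts, 36 mm above the desk. x along the bays to their plus (red) ends, away from the robot; y left along the row; z up. A seated cell's centre: x = -36 mm, z = 0, y = +66, +22, -22 or -66 mm. Housing 46 mm high at x = 11 to 41 mm

How it is judged:
By the outcome, as a careful person would: the job done as asked, in the order asked, and still so for the second after the job is handed in, with the robot touching nothing.
It also fails if it takes over 96 s, if anything falls off the work surface, if the arm or the gripper's body presses on something with over 40 N, if the wrist force passes 120 N, or if a joint passes its speed limit or range.

## Working session

There is one attempt and no reset: what is moved stays moved. The work goes in short steps, each a Python script; the robot and the scene stay as the last script left them, time stands still between calls to the robot, and variables do not carry over. Pictures are saved under pics/ and viewed, at most 14 in all, crops included, and the job is handed in when it is done.

```bash
ls; mkdir -p pics
python3 - <<'E'
from plant import ctrl, sensors, optics
import cv2,numpy as np
s=sensors.read_state();print(s['t'],s['eef_rot'],ctrl.tcp_to_tips)
for n in("top","side"):
    p,d=optics.grab_frame(n);cv2.imwrite(f"pics/{n}0.png",p[:,:,::-1]);np.save(f"pics/{n}0.npy",d)
    print(n,optics.camera_params(n))
print(optics.camera_params("wrist"))
E
```

```text
pics
0.0 [[-9.34551456e-01  3.55826180e-01 -1.14286272e-03]
 [ 3.55827832e-01  9.34549417e-01 -1.98512321e-03]
 [ 3.61702884e-04 -2.26186215e-03 -9.99997377e-01]] 25.0
top {'mtx': array([[472.866279  ,   0.        , 323.93714948],
       [  0.        , 472.866279  , 201.76644013],
       [  0.        ,   0.        ,   1.        ]]), 'R': array([[ 3.07956307e-03, -9.99453531e-01, -3.29113388e-02],
       [-9.94861114e-01,  2.68638406e-04, -1.01248666e-01],
       [ 1.01202178e-01,  3.30540128e-02, -9.94316625e-01]]), 't': array([151.30512563, 500.12638434, 908.06912113])}
side {'mtx': array([[405.4138025 ,   0.        , 318.58599543],
       [  0.        , 405.4138025 , 195.99410941],
       [  0.        ,   0.        ,   1.        ]]), 'R': array([[ 0.92436047, -0.38146448, -0.00652511],
       [-0.21445202, -0.50536041, -0.83583562],
       [ 0.31554407,  0.77401273, -0.54894101]]), 't': array([-439.91522888,  230.11700606,  627.70394624])}
{'mtx': array([[339.43538205,   0.        , 321.66384743],
       [  0.        , 339.43538205, 202.80493238],
       [  0.        ,   0.        ,   1.        ]]), 'T_tool_cam': array([[ 1.71147966e-04, -9.52836977e-01, -3.03482564e-01,
         7.69322437e+01],
       [ 9.99999688e-01,  3.97107850e-04, -6.82843613e-04,
        -1.47149313e-01],
       [ 7.71153952e-04, -3.03482353e-01,  9.52836747e-01,
        -1.16501136e+02],
       [ 0.00000000e+00,  0.00000000e+00,  0.00000000e+00,
         1.00000000e+00]])}
```

View pics/top0.png

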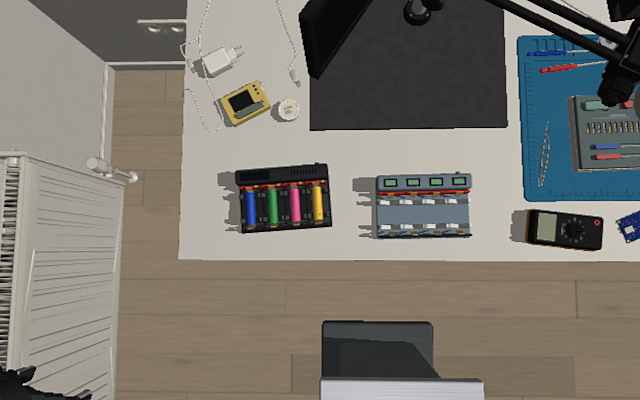

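View pics/side0.png

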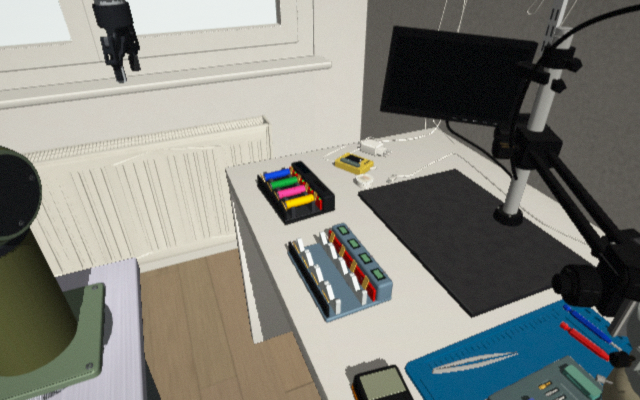

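The top view shows, left to right, blue (251,208), green (273,208), pink (295,205) and yellow (318,203). The charger is slightly yawed, and the empty tester is around (423,205). The wrist camera will give a closer look.

```bash
cat > h.py <<'E'
from plant import ctrl, sensors, optics
import cv2,numpy as np
def pose(n,s=None):
    p=optics.camera_params(n)
    if n!="wrist": return p["mtx"],p["R"].T,-p["R"].T@p["t"]
    T=p["T_tool_cam"]; R=s["eef_rot"]; return p["mtx"],R@T[:3,:3],R@T[:3,3]+s["eef_pos"]
def ray(cam,uv,z):
    K,R,c=cam; uv=np.atleast_2d(np.float64(uv))
    d=(R@np.linalg.inv(K)@np.c_[uv,np.ones(len(uv))].T).T
    return c+d*((z-c[2])/d[:,2])[:,None]
def proj(cam,X):
    K,R,c=cam; q=(np.atleast_2d(X)-c)@R@K.T; return q[:,:2]/q[:,2:]
def down(yaw,flip=False):   # tool z down, tool x = -(x axis of frame) unless flip
    a=yaw+(0 if flip else np.pi); c,s=np.cos(a),np.sin(a)
    return np.array([[c,s,0],[s,-c,0],[0,0,-1.]])
def shot(n,f):
    s=sensors.read_state(); p,d=optics.grab_frame(n); cv2.imwrite(f"pics/{f}.png",p[:,:,::-1])
    return p,d,pose(n,s)
E
python3 - <<'E'
from h import *
T=pose("top")
print(ray(T,[[251,208],[273,208],[295,205],[318,203]],36).round(), ray(T,[[377,197],[470,192],[423,207]],36).round())
ch=ray(T,[[284,206]],36)[0]; te=ray(T,[[423,207]],36)[0]
for n,c in(("wch",ch),("wte",te)):
    P=np.array([c[0]-10,c[1],200]); ctrl.move_ptp(P,down(0)); ctrl.hold(.3)
    p,d,cam=shot("wrist",n); np.savez(f"pics/{n}.npz",p=p,d=d,K=cam[0],R=cam[1],c=cam[2])
    s=sensors.read_state();print(s['t'],s['q'],s['eef_pos'],proj(cam,c))
E
```

```text
[[487. 295.  36.]
 [487. 252.  36.]
 [493. 209.  36.]
 [497. 163.  36.]] [[ 508.   48.   36.]
 [ 518. -133.   36.]
 [ 489.  -41.   36.]]
1.9917 [ 2.85261892e-01  1.71910289e-01  1.70421430e+00  1.79164716e-05
  1.26536708e+00 -1.28648836e+00] [480.55112023 230.76182142 200.06259293] [[321.57057617 200.5137655 ]]
3.4 [-2.64616911e-01  6.12944937e-02  1.82815834e+00  4.01996148e-05
  1.25223146e+00 -1.83692867e+00] [478.90321542 -40.44892878 199.96263109] [[321.30635921 200.18265646]]
```

View pics/wch.png

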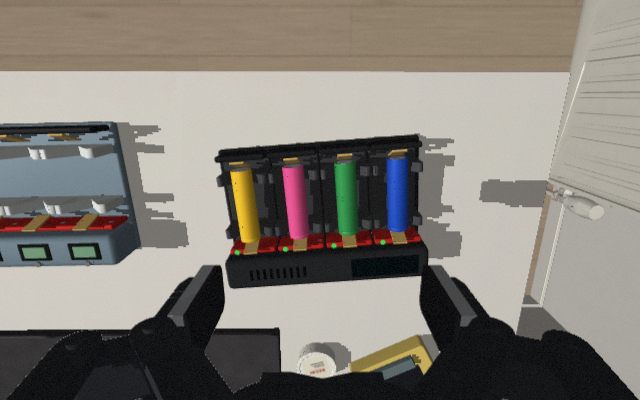

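View pics/wte.png

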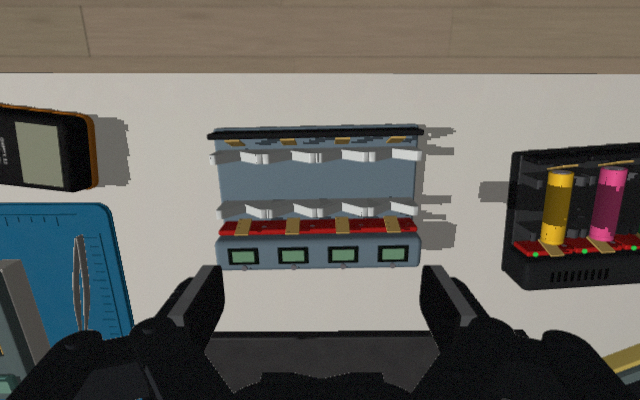

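Wrist view of the charger: yellow (245,205), pink (297,200), green (346,197) and blue (398,193), with the red walls at the bottom at rows 235–245. In the tester view the bays lie between x≈218 and 418, with the red wall at row 227. I'll measure both units, and make an enlarged crop to check polarity.

```bash
cat > m.py <<'E'
from h import *
def cloud(d,cam):
    K,R,c=cam; v,u=np.mgrid[:400,:640]; D=d.astype(float)
    P=np.stack([(u-K[0,2])/K[0,0]*D,(v-K[1,2])/K[1,1]*D,D],-1)@R.T+c
    P[d==0]=np.nan; return P
def housing(P,ctr):
    m=(P[...,2]>41)&(P[...,2]<50)&(P[...,0]>ctr[0]+35)&(P[...,0]<ctr[0]+95)&(abs(P[...,1]-ctr[1])<115)
    m=cv2.morphologyEx(m.astype(np.uint8),cv2.MORPH_OPEN,np.ones((3,3)))>0
    r=cv2.minAreaRect(P[m][:,:2].astype(np.float32)); b=cv2.boxPoints(r)
    e=max((b[1]-b[0],b[2]-b[1]),key=np.linalg.norm); e=e*np.sign(e[1])
    return np.array(r[0]),r[1],np.arctan2(-e[0],e[1]),np.median(P[m][:,2])
HUE={"blue":(105,125),"green":(55,85),"pink":(155,175),"yellow":(20,32)}
def cells(p,cam,P,ctr,lim=110):
    h=cv2.cvtColor(p,cv2.COLOR_RGB2HSV); out={}
    for k,(a,b) in HUE.items():
        m=cv2.inRange(h,(a,120,70),(b,255,255)); m[(abs(P[...,:2]-ctr)>lim).any(-1)|~(P[...,2]>25)]=0
        cs,_=cv2.findContours(m,cv2.RETR_EXTERNAL,cv2.CHAIN_APPROX_NONE)
        if not cs: continue
        q=max(cs,key=cv2.contourArea)
        w=ray(cam,q[:,0],36)[:,:2].astype(np.float32); r=cv2.minAreaRect(w); bp=cv2.boxPoints(r)
        e=max((bp[1]-bp[0],bp[2]-bp[1]),key=np.linalg.norm); e=e*np.sign(e[0])
        mm=np.zeros(m.shape,np.uint8); cv2.drawContours(mm,[q],-1,1,-1)
        out[k]=(np.array(r[0]),sorted(r[1]),np.arctan2(e[1],e[0]),np.nanpercentile(P[mm>0][:,2],90))
    return out
E
python3 - <<'E'
from m import *
for n,c in(("wch",(491,230)),("wte",(489,-41))):
    z=np.load(f"pics/{n}.npz"); cam=(z['K'],z['R'],z['c']); P=cloud(z['d'],cam)
    o,sz,yaw,hz=housing(P,c); ax=np.array([np.cos(yaw),np.sin(yaw)]); mid=o-62*ax
    print(n,"housing",o,sz,yaw,hz,"bay mid",mid, "px",proj(cam,np.r_[mid,36]))
    for k,(q,s,y,zz) in cells(z['p'],cam,P,np.array(c)).items():
        dl=q-mid; print(k,q,s,round(y,3),round(zz,1),"local",dl@ax,dl@[-ax[1],ax[0]])
p=cv2.imread("pics/wch.png");q=cv2.imread("pics/wte.png")
cv2.imwrite("pics/crop1.png",cv2.resize(p[140:260,215:430],None,fx=3.7,fy=4.5,interpolation=cv2.INTER_CUBIC))
E
```

```text
wch housing [547.50457764 234.04629517] (38.174556732177734, 181.95120239257812) 0.07872371 44.6349566678885 bay mid [485.69659805 229.17046499] px [[320.30699923 194.91668308]]
blue [485.79290771 294.99685669] [17.63295555114746, 67.33878326416016] 0.077 43.8 local 5.272758153479213 65.61494563871025
green [490.21008301 250.95817566] [16.557085037231445, 66.00166320800781] 0.072 43.8 local 6.212944467431026 21.36528019710437
pink [492.72802734 207.82026672] [17.882251739501953, 66.94788360595703] 0.077 43.8 local 5.33062086255698 -21.837042826801223
yellow [502.29541016 164.53857422] [18.304506301879883, 79.1654052734375] 0.078 43.8 local 11.464595310955115 -65.7370890102697
wte housing [538.05786133 -44.49140167] (28.100847244262695, 181.9217071533203) 0.0003697236 44.95936487408949 bay mid [476.05786514 -44.51432453] px [[317.45931269 185.92179599]]
pink [ 521.54248047 -121.02320099] [0.0, 0.0] 0.0 31.4 local 45.45632547796507 -76.5256886293059
yellow [ 513.56921387 -110.60017395] [10.245330810546875, 17.26629066467285] -0.288 44.5 local 37.486912990676004 -66.09971430719898
```

View pics/crop1.png

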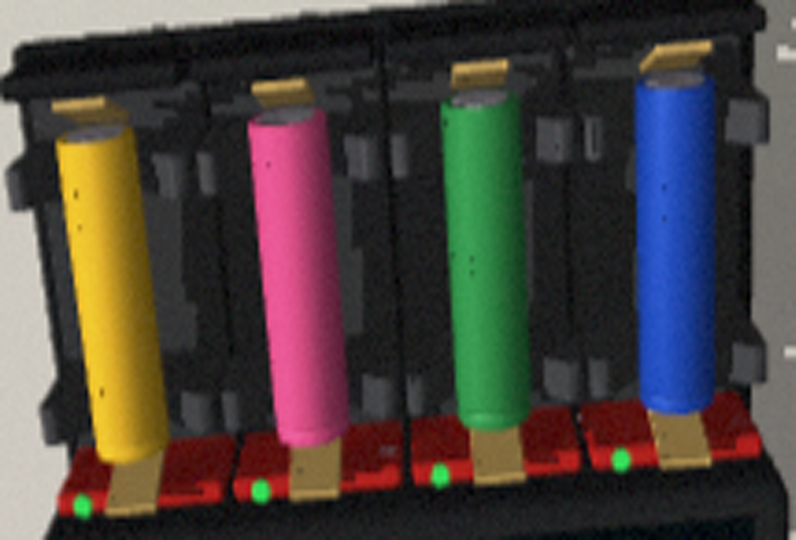

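All four cells show the flat grey minus disc at the black wall, so their plus ends already face red and no flips are needed. The housing fit was contaminated, so I'll refine yaw and position from the red walls, the gold contacts and the cell-top points.

Run:
```python
from m import *
for n,c,y0 in(("wch",(491,230),.077),("wte",(489,-41),.04)):
    z=np.load(f"pics/{n}.npz"); cam=(z['K'],z['R'],z['c']); P=cloud(z['d'],cam); p=z['p']
    h=cv2.cvtColor(p,cv2.COLOR_RGB2HSV); near=(abs(P[...,:2]-c)<115).all(-1)
    red=((h[...,0]<6)|(h[...,0]>175))&(h[...,1]>150)&(h[...,2]>60)&near
    v,u=np.nonzero(red); print(n,"red z pct",np.percentile(P[red][:,2],[5,25,50,75,95]).round(1))
    W=ray(cam,np.c_[u,v],37)
    top=red&(abs(P[...,2]-37)<2.0); v,u=np.nonzero(top); W=ray(cam,np.c_[u,v],37)[:,:2]
    l=cv2.fitLine(W.astype(np.float32),cv2.DIST_HUBER,0,.01,.01).ravel(); yaw=np.arctan2(-l[0]*np.sign(l[1]),abs(l[1]))
    ax=np.array([np.cos(yaw),np.sin(yaw)]); ay=np.array([-ax[1],ax[0]])
    print("red yaw",yaw,"x",np.percentile(W@ax,[2,50,98]).round(1),"y",np.percentile(W@ay,[0.5,99.5]).round(1),len(W))
    hs=near&(P[...,2]>43.3)&(P[...,2]<48)&(P[...,0]>c[0]+35)&(h[...,1]<110 if n=="wte" else h[...,1]<255)
    # keep only beyond the red wall
    hs&=(P[...,:2]@ax>np.median(W@ax)+6); Q=P[hs][:,:2]
    print("housing x",np.percentile(Q@ax,[2,50,98]).round(1),"y",np.percentile(Q@ay,[.5,99.5]).round(1))
    g=((h[...,0]>14)&(h[...,0]<26)&(h[...,1]>70)&(h[...,2]>80)&near&(P[...,2]>28)).astype(np.uint8)
    k,lab,st,ce=cv2.connectedComponentsWithStats(g)
    for i in range(1,k):
        if st[i,4]>25:
            Q=P[lab==i]; q=np.median(Q,0); print("gold",ce[i].round(1),st[i,4],"x",(q[:2]@ax).round(1),"y",(q[:2]@ay).round(1),"z",q[2].round(1))
    if n=="wte":
        wh=((h[...,1]<40)&(h[...,2]>150)&near&(abs(P[...,2]-38)<4)).astype(np.uint8)
        k,lab,st,ce=cv2.connectedComponentsWithStats(wh)
        for i in range(1,k):
            if st[i,4]>15: q=np.median(P[lab==i],0); print("white",ce[i].round(1),st[i,4],(q[:2]@ax).round(1),(q[:2]@ay).round(1),q[2].round(1))
    else:
        for k,(a,b) in HUE.items():
            m=cv2.inRange(h,(a,120,70),(b,255,255))>0; m&=near&(P[...,2]>42); Q=P[m][:,:2]
            print(k,"x",np.percentile(Q@ax,[1,99]).round(1),"y",np.percentile(Q@ay,[1,50,99]).round(1))
```

```text
wch red z pct [15.3 22.9 30.4 34.8 36.2]
red yaw 0.078722075 x [546.3 548.8 550.9] y [106.  275.3] 361
housing x [556.  567.9 581.6] y [101.7 278.5]
gold [397.3 151.5] 74 x 468.4 y 256.1 z 42.4
gold [344.  155.5] 70 x 468.5 y 212.3 z 43.1
gold [290.7 159.6] 71 x 468.8 y 168.4 z 42.8
gold [237.6 163.7] 68 x 468.6 y 124.4 z 43.4
gold [245.8 209.3] 1624 x 508.1 y 126.3 z 42.2
gold [398.5 237.8] 155 x 545.5 y 256.3 z 39.3
gold [348.9 241.4] 151 x 545.6 y 212.3 z 40.1
gold [300.  244.7] 148 x 545.4 y 168.8 z 39.8
blue x [475.6 537.3] y [250.8 256.1 261.5]
green x [476.  536.9] y [207.  212.4 217.8]
pink x [475.4 537.2] y [163.2 168.7 174. ]
yellow x [466.6 548.1] y [119.4 126.  260.7]
wte red z pct [15.6 23.  30.9 35.3 36.3]
red yaw 0.022955729 x [513.  515.2 517.6] y [-143.2   30.8] 548
housing x [523.4 535.  547.9] y [-145.6   31.8]
gold [341.4 139.5] 86 x 434.8 y -35.0 z 43.1
gold [395.8 138.5] 88 x 435.0 y 9.0 z 42.3
gold [233.3 141.9] 81 x 435.5 y -122.5 z 41.7
gold [287.5 140.6] 79 x 434.6 y -78.5 z 43.5
gold [391.7 224.8] 203 x 511.1 y 9.1 z 36.5
gold [292.2 227. ] 199 x 511.1 y -78.6 z 36.7
gold [341.8 225.9] 199 x 511.0 y -34.8 z 36.7
gold [242.5 227.9] 196 x 511.1 y -122.7 z 37.0
white [361.2 155.9] 96 449.5 -18.8 37.9
white [414.1 154.8] 107 449.7 24.9 37.5
white [308.  157.3] 90 450.0 -62.6 37.9
white [319.5 157.7] 19 450.4 -52.7 38.6
white [371.5 156. ] 53 449.7 -10.4 38.6
white [211.6 159.9] 46 450.2 -142.2 38.7
white [255.4 158.4] 80 449.8 -106.2 37.9
white [264.9 158.6] 50 450.0 -98.1 38.8
white [411.1 209.9] 90 497.9 25.3 37.5
white [309.9 211.8] 81 497.7 -62.4 37.8
white [360.1 210.7] 86 497.5 -19.1 37.7
white [259.5 212.9] 69 497.5 -106.5 38.1
white [319.1 212.4] 39 498.1 -54.6 38.6
white [370.  211.5] 40 498.0 -10.5 38.7
white [218.  214.3] 38 497.6 -142.4 39.0
white [269.9 213.8] 22 498.3 -97.1 38.9
```

The measurements agree: bay spacing is 44 mm, the V blocks are ±24 mm about the middle, and the housing offset and top-camera check both fit. Charger: local (506.8, 190.4), yaw 0.0787. Tester: local (473.7, −56.8), yaw 0.023. I'll move blue first.

```bash
cat > t.py <<'E'
from m import *
CH=(506.8,190.4,.0787); TE=(473.7,-56.8,.023); OFF=dict(blue=66,green=22,pink=-22,yellow=-66)
def pt(u,off,z):
    x,y,a=u; y+=off; return np.array([x*np.cos(a)-y*np.sin(a),x*np.sin(a)+y*np.cos(a),z])
def log(k):
    s=sensors.read_state(); print(k,round(s['t'],2),s['eef_pos'].round(1),"F",s['force'].round(1),"w",round(s['grip_width'],1),"g",round(s['grasp_force'],1),flush=True)
def transfer(k,up=115):
    o=OFF[k]
    ctrl.move_ptp(pt(CH,o,up),down(CH[2])); ctrl.gripper_to(30)
    if ctrl.move_l(pt(CH,o,43),vel=90,threshold=15): log("BLOCKED"); raise SystemExit
    log("at "+k); ctrl.gripper_to(10,force=35); log("grip")
    ctrl.move_l(pt(CH,o,up),vel=120); log("lift")
    if sensors.read_state()['grip_width']<14: raise SystemExit("lost")
    ctrl.move_ptp(pt(TE,o,up),down(TE[2]))
    ctrl.move_l(pt(TE,o,62),vel=120); ctrl.hold(.15)
    print(ctrl.move_l(pt(TE,o,43),vel=40,threshold=8)); log("low")
E
cat > one.py <<'E'
import sys
from t import *
for k in sys.argv[1:]:
    transfer(k)
    if sensors.read_state()['eef_pos'][2]>46: raise SystemExit("high: inspect")
    ctrl.gripper_to(30); log("open")
    s=sensors.read_state(); ctrl.move_l(np.r_[s['eef_pos'][:2],115],vel=120); log("up")
E
python3 one.py blue
python3 - <<'E'
from t import *
shot("side","s1");p=cv2.imread("pics/s1.png");cv2.imwrite("pics/s1c.png",cv2.resize(p[150:330,220:420],None,fx=3,fy=3,interpolation=cv2.INTER_CUBIC))
E
```

```text
at blue 6.23 [485.7 295.7  43.5] F [-0.3 -0.2  0.2] w 30.0 g 0.0
grip 6.49 [485.9 296.2  44. ] F [-0.2  2.6  1.2] w 16.8 g 34.2
lift 7.24 [484.4 295.1 114.4] F [ 0.1  0.2 -0.4] w 17.0 g 34.2
True
low 9.51 [473.2  20.6  44.2] F [0.4 2.1 3. ] w 16.7 g 34.4
open 9.79 [472.3  20.2  43.8] F [-0.3 -0.2  0.2] w 30.2 g 0.0
up 10.53 [471.8  20.3 114.5] F [-0.6  0.  -0.7] w 30.0 g 0.0
```

```bash
cat > chk.py <<'E'
import sys
from t import *
P0=pt(TE,0,200)-[8,0,0]; ctrl.move_ptp(P0,down(0)); ctrl.hold(.3)
p,d,cam=shot("wrist",sys.argv[1]); P=cloud(d,cam); h=cv2.cvtColor(p,cv2.COLOR_RGB2HSV)
a=TE[2]; ax=np.array([np.cos(a),np.sin(a)]); ay=np.array([-ax[1],ax[0]])
for k,(lo,hi) in HUE.items():
    m=(cv2.inRange(h,(lo,120,70),(hi,255,255))>0)&(P[...,2]>40)&(P[...,2]<60)
    l=P[...,:2]@ay-TE[1]; u=P[...,:2]@ax-TE[0]; m&=(abs(l)<88)&(abs(u)<36)
    if m.sum()>200: print(k,"x",np.percentile(u[m],[1,99]).round(1),"y",np.percentile(l[m],[1,50,99]).round(1),"z top",np.percentile(P[m][:,2],[10,90,98]).round(1))
q=cv2.imread(f"pics/{sys.argv[1]}.png"); cv2.imwrite(f"pics/{sys.argv[1]}c.png",cv2.resize(q[110:290,190:450],None,fx=3,fy=3,interpolation=cv2.INTER_CUBIC))
E
python3 chk.py k1
```

```text
blue x [-32.3  29.9] y [58.6 65.3 72.8] z top [40.7 43.8 44.4]
```

View pics/k1c.png

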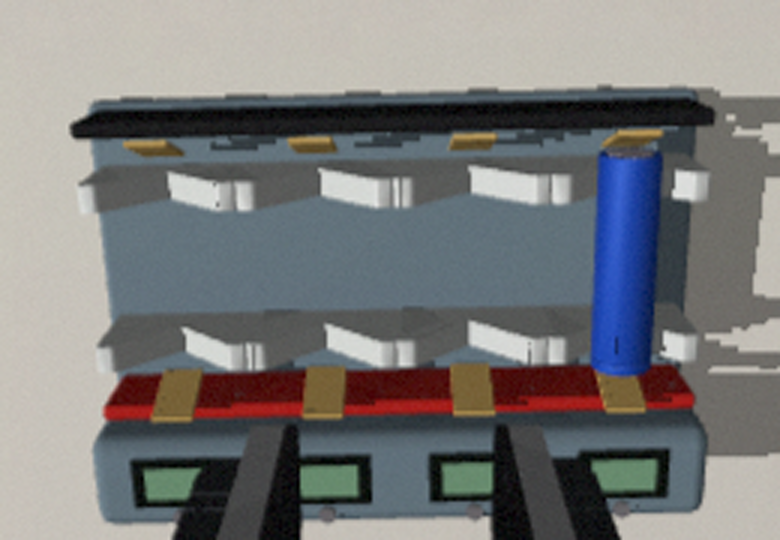

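Blue (crop ≈(627,260)) lies level between its contacts in the leftmost bay, which is on the right in this view. Its minus disc is at the black wall and its top is at about 44 mm, the same as it read in the charger. The other three follow.

```bash
python3 one.py green pink yellow && python3 chk.py k2
```

```text
at green 13.79 [489.1 251.8  43.5] F [ 0.1 -0.5  0.2] w 29.7 g 0.0
grip 14.05 [489.4 252.3  44. ] F [0.4 3.2 1.5] w 16.6 g 34.2
lift 14.8 [487.9 251.2 114.3] F [ 0.   0.4 -0.5] w 16.8 g 34.2
True
low 17.07 [474.3 -23.4  44.2] F [0.1 1.5 3.3] w 17.0 g 34.5
open 17.35 [473.4 -23.7  43.8] F [ 0.4  0.  -0.1] w 30.0 g 0.0
up 18.09 [472.8 -23.6 114.5] F [-0.1  0.2  1. ] w 30.0 g 0.0
at pink 20.18 [492.6 207.9  43.5] F [0.1 0.2 0.6] w 30.1 g 0.0
grip 20.44 [492.9 208.5  44. ] F [-0.6  3.   1.9] w 16.8 g 34.2
lift 21.19 [491.3 207.4 114.4] F [ 0.6  0.4 -0.2] w 17.0 g 34.2
True
low 23.46 [475.3 -67.4  44.2] F [1.3 1.6 3.6] w 16.7 g 34.5
open 23.74 [474.4 -67.6  43.8] F [-0.6 -0.3  0.3] w 30.1 g 0.0
up 24.48 [473.8 -67.4 114.5] F [-0.1  0.3  0. ] w 29.8 g 0.0
at yellow 26.57 [496.  164.   43.5] F [-0.4  0.5 -0. ] w 29.9 g 0.0
grip 26.83 [496.3 164.6  43.9] F [-0.2  3.8  3.1] w 16.6 g 34.2
lift 27.58 [494.8 163.6 114.3] F [-0.6 -0.3 -0.6] w 16.6 g 34.1
True
low 29.86 [ 476.2 -111.4   44.2] F [0.1 0.9 2.7] w 17.0 g 34.5
open 30.14 [ 475.4 -111.4   43.7] F [ 0.1 -0.3 -0.1] w 30.0 g 0.0
up 30.88 [ 474.8 -111.2  114.5] F [-0.2  0.3 -0.4] w 30.2 g 0.0
blue x [-32.6  30. ] y [58.5 65.1 72.7] z top [40.7 43.8 44.4]
green x [-32.2  29.7] y [14.8 21.3 28.1] z top [40.9 43.9 44.4]
pink x [-32.5  29.7] y [-28.9 -21.6 -14.7] z top [40.7 43.9 44.5]
yellow x [-32.6  29.4] y [-72.9 -65.  -58.3] z top [40.7 43.9 44.5]
```

View pics/k2c.png

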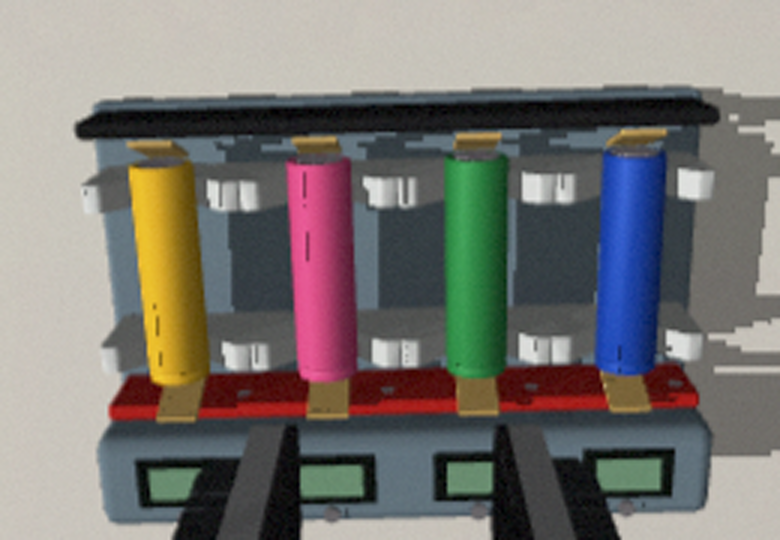

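All four are seated in order, matching their heights and positions in the charger. One closer look at the end faces will confirm polarity before I hand in.

Run:
```python
from t import *
for n,dx,f in(("e1",-45,False),("e2",45,True)):
    try:
        ctrl.move_ptp(pt(TE,0,130)+[dx,0,0],down(0,f)); ctrl.hold(.3); p,d,cam=shot("wrist",n)
        for e in(-34,34): print(n,e,proj(cam,[pt((TE[0]+e,)+TE[1:],o,40) for o in(66,-66)]).round())
    except ctrl.MotionError as x: print(n,x)
a,b=[cv2.imread(f"pics/{n}.png") for n in("e1","e2")]
cv2.imwrite("pics/e.png",np.vstack([cv2.resize(i[60:300,120:520],(640,290)) for i in(a,b) if i is not None]))
```

```text
e1 -34 [[422. 229.]
 [223. 233.]]
e1 34 [[416. 316.]
 [233. 320.]]
e2 -34 [[231. 325.]
 [414. 322.]]
e2 34 [[220. 239.]
 [420. 235.]]
```

View pics/e.png

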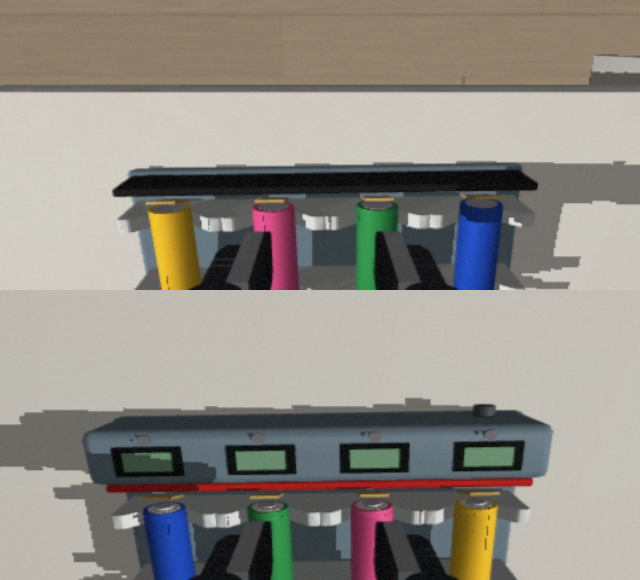

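The upper view shows plain grey discs at the black wall. The lower view shows the ringed, buttoned ends at the red wall for blue, green, pink and yellow from left to right. The robot is clear of everything, so I'm handing in.

```bash
python3 -c "
from plant import ctrl
print(ctrl.finish_job())"
```

```text
the job is handed in; nothing more can be done
None
```

All four cells are seated in the tester in their original left-to-right order (blue, green, pink, yellow), plus ends toward the red wall, and the job is handed in.

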